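# Hang the green sign plate on the stand's screw

### The arm

A 6-joint arm with a two-finger parallel gripper is mounted at the origin on a cart in front of the work surface, level with it; the furniture and walls round the work are solid. World frame = base frame: x ahead of the robot, y to its left, z up, the work surface at z = 0. Lengths are in m, angles in rad, forces in N, time in s.
With the tool pointing down it reaches from about 0.375 to 0.9 m from the base axis. Payload 3.1 kg.
Tool frame: the origin (TCP) lies on the centre line of the jaws, within the pads' length; the fingertips stand 22 mm ahead of it and the grasp point (between the pads) lies 3 mm ahead of it; z points along the fingers, y is the line along which they close (so a half turn about z gives the same grasp; the last joint's range is limited). The gripper opens to 85 mm and grips with 20 to 120 N. Pads are 22 mm wide; open, the fingers measure 114 mm over their backs; the gripper's body (76 mm by 85 mm) begins 54 mm behind the grasp point. The pads swing forward as they close: fully open they stand 13 mm farther back than shut.
Start: joints at [-1.373, 0.527, 1.433, -0, 1.181, -0.178], TCP at [0.23, -0.581, 0.253] pointing down, gripper open.
Joint ranges: [-3.08, 3.08], [-0.75, 2.2], [0.22, 2.44], [-1.43, 4.57], [0, 2.65], [-2.85, 2.85]. Speed limits (rad/s): [2.79, 2.79, 3.14, 3.14, 3.14, 3.14].

### API

Orientations are given as a unit quaternion [x, y, z, w].
In Python, from station import manip gives the robot as it stands.
- The arm moves only by the tool drive_effector, called after "Emit:" as a command line: name --argument value ..., lists and objects as JSON in quotes. Schema: {"type":"object","properties":{"deltas":{"type":"array","items":{"type":"array","items":{"type":"array","items":{"type":"number"},"minItems":5,"maxItems":5},"minItems":1,"maxItems":20},"minItems":1,"maxItems":1},"clamp_n":{"type":"number"},"only":{"type":"string"},"quiet":{"type":"boolean"},"lines":{"type":"string"}},"required":["deltas"],"additionalProperties":false}. deltas is a list that holds a single list of rows (three levels of brackets), with 1 to 20 rows, each of 5 numbers: dx, dy, dz in m, then a turn about the tool's z in rad, then the opening from 0.0 (shut) to 1.0 (fully open); each row is the pose to reach, as a shift and turn from the pose commanded when the call began, along the tool's axes at that moment; what a row does not reach only later rows make up. A row lasts 1/10 s, in which the tool goes at most 0.05 m and 0.15 rad, less where a joint would pass 70% of its speed; a pose out of reach is approached as far as the arm can. The fingers move at their own pace and stop on an object; clamp_n is the grip in N (left out, the last holds). Time passes only in rows, so rows that do not move let the fingers close. The tool returns the time, the measured TCP pose, the force, the opening and the grip force at its end. only (a regular expression) keeps the lines of the reply that match it, lines (a string "A,B") keeps lines A to B, and quiet returns only ok. Input that does not fit is refused with a message, and nothing moves.
- manip.sense(): the state, without advancing time (a new reading comes with each control period).
- manip.snapshot(name): name is "scene" or "top" or "wrist"; returns a dict with "pixels" (400x640x3 uint8, red, green, blue), "range_z" (400x640 float32, m along the optical axis (not along the pixel's ray), 0 where there is no reading), "fov_y" (degrees; the focal length in pixels is half the picture's height over the tangent of half this angle, whatever the lens; pixels are square), "cx", "cy" (the principal point, pixels), "k1" (the pictures are not rectified: a ray, as slopes to the right and down, at radius r is drawn at 1 + k1 r^2 times it, then the intrinsics apply), "R" (3x3) and "t" (3): a world point X has camera coordinates R X + t; the wrist camera has in their place "hand_eye" (4x4, takes a point from camera to tool coordinates, whose origin is the TCP and whose axes are the flange's). Camera axes: x right, y down, z forward; pixel columns grow to the right and rows downward; lengths in m; the calibration is good to about 2 mm. A picture is of the moment at which its call begins: read the wrist's pose just before it.
- manip.sign_off(): hands the job in; it is judged then, once.
The state is a dict: "t": time; "q": joint angles; "qd": joint speeds; "tau": joint torques, N m; "tcp_pos": TCP position; "tool_rot": TCP orientation; "force": force on the tool from outside, world axes, zero at the start; "ft_torque": the same for the moment, N m; "finger_gap": opening from 0.0 (shut) to 1.0 (fully open); "gripper_force": force on a finger pad.
Only numpy, scipy, OpenCV 4.12 (cv2) and the standard library are available. Lean on these libraries where they do the work, as an engineer would, in place of code of your own. Each camera call takes 0.05 s, during which the arm holds its last target. There are 200 camera calls.

### The job

Mark the bench as free: lift the green sign plate out of its wooden block and hang it on the screw of the white upright stand. Pass the wide round hole of its keyhole over the screw head, then slide the plate down until the screw sits at the upper end of the narrow slot, and let go so that it hangs straight. Leave the red plate standing in its block.

Things in the scene. Friction and masses are not known exactly. Their poses are not given: they have to be found in the camera images.
- green_plate: Green plate, mm: 110 wide (y), 6 thick (x). Origin: middle of underside; z up. Black grip tab on top, 40 wide, 12 thick, z 110-165; pinch across x with pads at z 145. Both faces alike. Keyhole on centre line: hole dia 42 centred at z 48, tapering up to a slot 13 wide closed at z 92. 0.2 kg. Stands in a groove 22 deep, leaning up to 4 deg, in one of two like fixed wooden blocks 34 high.
- red_plate: Red plate of the same shape, size and axes as the green one, standing in the other of the two like wooden blocks; which block holds which varies. It stays there. Between blocks and stand lie a low wooden case (60 mm high) and, behind it, a magnifier lamp whose ring overhangs x over 0.6 m, y -0.17 to 0.1 m, up to 270 mm high: carry the plate in front of the ring.
- screw (a point): Middle of the bare shank of the dark steel screw, level, 140 mm above the bench. x points level into the board, z up. Shank 8 mm dia, 22 mm long, from the board's face (x = +11 mm) to the back of the head (x = -11); domed head 22 dia, 6.5 thick. The plate goes between head and board, parallel to the board; hung home, its underside is 88 mm below this point.
- stand: Sign stand fixed to the bench: white upright board 100 mm wide, 12 thick, top edge 155 above the bench, the screw in its front (-x) face; a hung plate's tab stands clear above it. Dark steel foot 14 high, 140 wide, reaching 35 in front of and 45 behind that face. Origin: on the bench under the middle of the board's front face; x from front to back, z up.

How it is judged:
On the way:
1. the wide hole of the green plate is over the screw head, the plate between head and board (x of green_plate in the frame of screw between -0.025 and 0.025 m and y of green_plate in the frame of screw between -0.025 and 0.025 m and z of green_plate in the frame of screw between -0.078 and -0.025 m), for 0.05 s.
At the end, for the whole second after the job is handed in: Green plate at rest on the screw: underside 78 to 100 mm below it, within 15 mm sideways and 20 mm along the screw, within 10 degrees of upright and 15 degrees of parallel to the board. Red plate within 30 mm of its start (x of green_plate in the frame of screw between -0.02 and 0.02 m and y of green_plate in the frame of screw between -0.015 and 0.015 m and z of green_plate in the frame of screw between -0.1 and -0.078 m and angle between green_plate's own z axis and vertical below 0.18 rad and angle between the x axis of green_plate and the x axis of screw, either way round below 0.26 rad and linear speed of green_plate below 0.03 m/s and distance of red_plate from where it was at the start of the episode below 0.03 m); the robot touches nothing.
It fails at once if the red plate is moved by more than 30 mm (distance of red_plate from where it was at the start of the episode above 0.03 m).
It also fails if it takes over 45 s, if anything falls off the work surface, if the arm or the gripper's body presses on something with over 40 N, if the wrist force passes 120 N, or if a joint passes its speed limit or range.

## Working session

There is one attempt and no reset: what is moved stays moved. The work goes in short steps, Python scripts to look and compute and a tool call to move; the robot and the scene stay as the last step left them, time stands still between calls to the robot, and variables do not carry over. Pictures are saved under pics/ and viewed, at most 10 in all, crops included, and the job is handed in when it is done.

```bash
ls; mkdir -p pics
```

Create h.py:
```python
import numpy as np, cv2
from station import manip
from scipy.spatial.transform import Rotation as Ro
def snap(n):
    s=manip.sense(); d=manip.snapshot(n)
    if n=="wrist":
        H=np.array(d["hand_eye"]); T=np.eye(4); T[:3,:3]=Ro.from_quat(s["tool_rot"]).as_matrix(); T[:3,3]=s["tcp_pos"]
        M=T@H; d["Rw"]=M[:3,:3]; d["c"]=M[:3,3]
    else:
        R=np.array(d["R"]); d["Rw"]=R.T; d["c"]=-R.T@np.array(d["t"])
    f=d["pixels"].shape[0]/2/np.tan(np.radians(d["fov_y"])/2)
    d["K"]=np.array([[f,0,d["cx"]],[0,f,d["cy"]],[0,0,1.]]); d["D"]=np.array([d["k1"],0,0,0,0.])
    return d
def rays(d,uv):
    p=cv2.undistortPoints(np.array(uv,float).reshape(-1,1,2),d["K"],d["D"]).reshape(-1,2)
    return np.c_[p,np.ones(len(p))]@d["Rw"].T
def onz(d,uv,z):
    r=rays(d,uv); return d["c"]+r*((z-d["c"][2])/r[:,2])[:,None]
def cloud(d,mask):
    v,u=np.nonzero(mask&(d["range_z"]>0)); r=rays(d,np.c_[u,v]); return d["c"]+r*d["range_z"][v,u][:,None], np.c_[u,v]
def save(d,n): cv2.imwrite("pics/"+n,cv2.cvtColor(d["pixels"],cv2.COLOR_RGB2BGR))
def col(d,which):
    h=cv2.cvtColor(d["pixels"],cv2.COLOR_RGB2HSV); H,S,V=[h[...,i].astype(int) for i in range(3)]
    return ((H>40)&(H<90)&(S>90)&(V>40)) if which=="g" else (((H<8)|(H>172))&(S>120)&(V>50))
```

Run:
```python
from h import *
print(manip.sense())
for n in("scene","top"):
    d=snap(n); save(d,n+"0.png"); print(n,d["fov_y"],d["k1"],d["c"],(d["range_z"]>0).mean())
    for k in "gr":
        m=col(d,k); P,uv=cloud(d,m); print(k,m.sum(),len(P))
        if len(P): print(np.percentile(P,[1,50,99],axis=0).round(3), uv.min(0),uv.max(0))
```

```text
pics
station.py
{'t': 0.0, 'q': array([-1.37248358e+00,  5.28496750e-01,  1.43391608e+00,  3.92747139e-05,
        1.18140280e+00, -1.78466088e-01]), 'qd': array([-0.00205092, -0.00040033,  0.00316141, -0.00047477, -0.00096673,
        0.00148519]), 'tau': array([-1.76569461e-03, -4.42362893e+01, -1.78022915e+01, -4.77775739e-04,
        8.42971931e-03, -8.48377795e-06]), 'tcp_pos': array([ 0.2298757 , -0.58046341,  0.2523104 ]), 'tool_rot': array([ 9.82307927e-01,  1.87269593e-01,  7.12860450e-06, -1.11161524e-03]), 'force': array([0.40713651, 0.67023715, 0.91046053]), 'ft_torque': array([-0.02086759, -0.01254028,  0.01818026]), 'gripper_force': 0.0, 'finger_gap': 0.9966383209755827}
scene 42.89113372976607 -0.13062452148014445 [ 0.08270488 -1.02370266  1.21047476] 0.99612890625
g 3509 3500
[[ 4.510e-01 -6.530e-01 -1.000e-03]
 [ 6.450e-01 -5.990e-01  2.300e-02]
 [ 1.815e+00  1.320e-01  1.700e-01]] [150  48] [620 383]
r 1967 1959
[[ 0.573 -0.372  0.004]
 [ 0.857  0.278  0.196]
 [ 1.57   0.446  0.35 ]] [318  15] [523 291]
top 50.03673614643303 -0.07543928588842809 [ 0.39590099 -0.04557352  1.41899501] 0.9960546875
g 1827 1824
[[ 0.452 -1.063 -0.005]
 [ 0.652 -0.602  0.019]
 [ 0.987  0.039  0.115]] [250  56] [602 223]
r 4652 4628
[[ 0.535 -0.806  0.016]
 [ 0.857  0.301  0.194]
 [ 0.997  0.405  0.2  ]] [155  39] [624 268]
```

View pics/scene0.png

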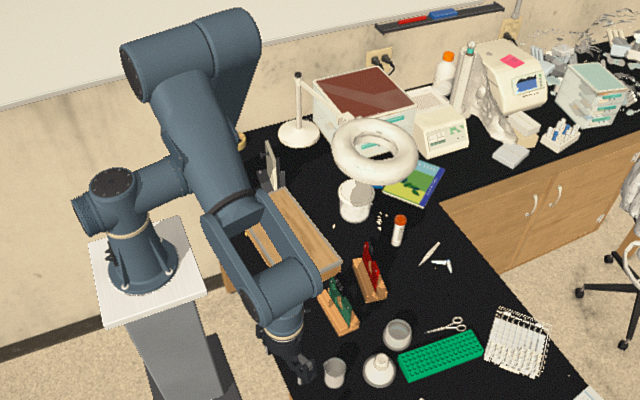

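View pics/top0.png

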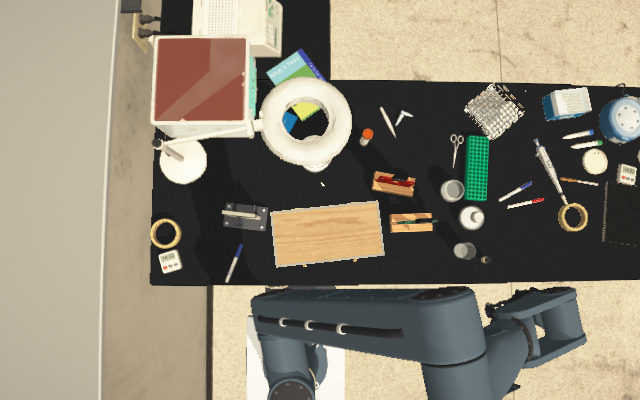

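The scene view shows the green plate around (340,300), the red one at (372,265), and the stand at (272,165). In the top view the green block is at (412,222), red at (394,183), and the stand at (244,215). I'll measure these next.

Run:
```python
from h import *
for n,bg,bs in(("scene",(310,265,375,340),(255,125,300,200)),("top",(385,205,445,240),(215,195,275,240))):
    d=snap(n); box=lambda b:(lambda z:(z.__setitem__((slice(b[1],b[3]),slice(b[0],b[2])),True),z)[1])(np.zeros((400,640),bool))
    P,uv=cloud(d,box(bg)&col(d,"g")); print(n,"green",len(P),np.percentile(P,[2,50,98],axis=0).round(3).tolist())
    P,uv=cloud(d,box(bg)); 
    t=P[(P[:,2]>.118)&(P[:,2]<.18)]; print("tab",len(t),t.mean(0).round(3),t.min(0).round(3),t.max(0).round(3))
    if len(t)>10: c,a=cv2.PCACompute(t[:,:2].astype(np.float32),None); print("tabdir",a[0],np.degrees(np.arctan2(a[0][1],a[0][0])))
    b=P[(P[:,2]>.028)&(P[:,2]<.04)]; print("block",len(b),cv2.minAreaRect(b[:,:2].astype(np.float32)))
    P,uv=cloud(d,box(bs)); V=d["pixels"][uv[:,1],uv[:,0]].astype(int)
    for nm,lo,hi in(("top",.147,.165),("mid",.03,.145),("head",.125,.152)):
        m=(P[:,2]>lo)&(P[:,2]<hi)&(P[:,0]<.6)&((V.max(1)<90) if nm=="head" else (V.min(1)>110)); q=P[m]
        print(nm,m.sum())
        if m.sum()>5: print(q.min(0).round(3),q.max(0).round(3),cv2.minAreaRect(q[:,:2].astype(np.float32)))
    b=(210,120,350,340) if n=="scene" else (200,180,460,260)
    x0,y0,x1,y1=(bg if n=="top" else (240,110,400,350)) if 0 else ((240,120,390,345) if n=="scene" else (205,165,450,265))
    im=cv2.cvtColor(d["pixels"][y0:y1,x0:x1],cv2.COLOR_RGB2BGR); s=min(800/im.shape[1],600/im.shape[0]); cv2.imwrite(f"pics/{n}_c.png",cv2.resize(im,None,fx=s,fy=s)); print(s)
```

```text
scene green 355 [[0.45, -0.442, 0.036], [0.453, -0.398, 0.083], [0.46, -0.335, 0.12]]
tab 218 [ 0.453 -0.392  0.153] [ 0.448 -0.439  0.118] [ 0.463 -0.341  0.18 ]
tabdir [-0.06210444  0.9980697 ] 93.56061
block 998 ((0.4929448366165161, -0.35885119438171387), (0.20974324643611908, 0.15610720217227936), 68.31391143798828)
top 79
[0.465 0.11  0.147] [0.484 0.215 0.164] ((0.4755967855453491, 0.1627264767885208), (0.10442482680082321, 0.010973818600177765), 83.72626495361328)
mid 262
[0.43  0.012 0.031] [0.498 0.207 0.145] ((0.45730865001678467, 0.10602886229753494), (0.06165188550949097, 0.1965605914592743), 6.927778720855713)
head 31
[0.442 0.156 0.134] [0.47  0.176 0.152] ((0.45589354634284973, 0.16398319602012634), (0.01927630789577961, 0.026661964133381844), 76.88162994384766)
2.6666666666666665
top green 39 [[0.449, -0.435, 0.036], [0.452, -0.346, 0.113], [0.456, -0.333, 0.121]]
tab 77 [ 0.454 -0.385  0.165] [ 0.448 -0.435  0.118] [ 0.46  -0.339  0.18 ]
tabdir [-0.02134525  0.9997721 ] 91.223076
block 569 ((0.4539787769317627, -0.3788585066795349), (0.05907628685235977, 0.1328275501728058), 0.02829708717763424)
top 130
[0.465 0.116 0.147] [0.486 0.211 0.161] ((0.47560057044029236, 0.16392871737480164), (0.09613779187202454, 0.011728431098163128), 83.44064331054688)
mid 138
[0.401 0.064 0.03 ] [0.506 0.199 0.145] ((0.470792293548584, 0.1130542904138565), (0.1526612937450409, 0.07828930765390396), 60.85605239868164)
head 36
[0.442 0.158 0.137] [0.469 0.177 0.152] ((0.4554022252559662, 0.16732007265090942), (0.018996385857462883, 0.02690429799258709), 86.6414794921875)
3.2653061224489797
```

View pics/top_c.png

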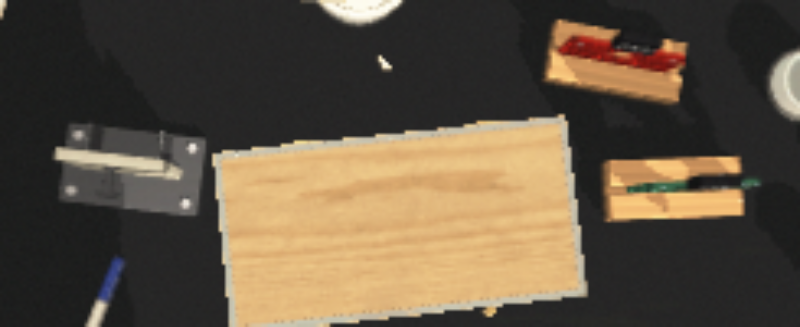

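Emit:
drive_effector --deltas '[[[0.277,-0.097,-0.08,-1.194,1],[0.277,-0.097,-0.08,-1.194,1],[0.277,-0.097,-0.08,-1.194,1],[0.277,-0.097,-0.08,-1.194,1],[0.277,-0.097,-0.08,-1.194,1],[0.277,-0.097,-0.08,-1.194,1],[0.277,-0.097,-0.08,-1.194,1],[0.277,-0.097,-0.08,-1.194,1],[0.277,-0.097,-0.08,-1.194,1],[0.277,-0.097,-0.08,-1.194,1],[0.277,-0.097,-0.08,-1.194,1],[0.277,-0.097,-0.08,-1.194,1]]]'

```text
t: 1.4
tcp_pos: [0.4514, -0.3894, 0.3331]
tool_rot: [0.708, 0.706, 0.0, -0.0]
force: [-0.5, -0.9, -0.4]
finger_gap: 1.001
gripper_force: 0.0
```

Run:
```python
from h import *
d=snap("wrist"); save(d,"w1.png"); print(d["hand_eye"],d["c"])
np.set_printoptions(suppress=True,precision=4)
P,uv=cloud(d,np.ones((400,640),bool))
g=col(d,"g")[uv[:,1],uv[:,0]]; near=(abs(P[:,0]-.453)<.05)&(abs(P[:,1]+.388)<.08)
m=g&near; print(m.sum(),np.percentile(P[m],[1,50,99],axis=0))
t=P[near&(P[:,2]>.158)&(P[:,2]<.175)]; print(len(t),t.min(0),t.max(0),cv2.minAreaRect(t[:,:2].astype(np.float32)),np.median(t,0))
q=P[near&(P[:,2]>.106)&(P[:,2]<.118)];print(len(q),q.min(0),q.max(0),cv2.minAreaRect(q[:,:2].astype(np.float32)),np.median(q,0))
```

```text
[[ 2.24000118e-05 -9.46765480e-01 -3.21924099e-01  8.40863183e-02]
 [ 9.99999873e-01  1.83194808e-04 -4.69186719e-04 -2.77783367e-04]
 [ 5.03184613e-04 -3.21924047e-01  9.46765364e-01 -1.19770737e-01]
 [ 0.00000000e+00  0.00000000e+00  0.00000000e+00  1.00000000e+00]] [ 0.45138219 -0.30532181  0.45290206]
253 [[ 0.4511 -0.4402  0.0469]
 [ 0.454  -0.3547  0.1159]
 [ 0.4941 -0.3322  0.3303]]
223 [ 0.4475 -0.4054  0.158 ] [ 0.4609 -0.3663  0.175 ] ((0.4538990557193756, -0.38597261905670166), (0.01310468278825283, 0.039136577397584915), 2.310462713241577) [ 0.4536 -0.3778  0.1737]
307 [ 0.4491 -0.4407  0.1072] [ 0.4584 -0.3324  0.1176] ((0.45371294021606445, -0.38651788234710693), (0.007009845692664385, 0.10831084847450256), 1.5156760215759277) [ 0.453  -0.3546  0.1158]
```

View pics/w1.png

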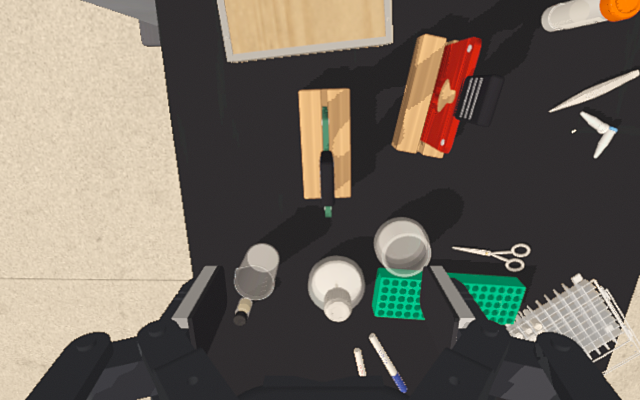

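The wrist view shows the green tab at (327,180), upright in its block. Red sits clear to its right, with its tab at (478,98). The tab measures (0.454, -0.386) with its top at about 0.175 and yaw about 2°. The top and scene cameras agree with this. Next I descend and grip.

Emit:
drive_effector --deltas '[[[0.003,0.0026,0.04,-0.035,0.7],[0.003,0.0026,0.08,-0.035,0.6],[0.003,0.0026,0.12,-0.035,0.6],[0.003,0.0026,0.15,-0.035,0.6],[0.003,0.0026,0.173,-0.035,0.6],[0.003,0.0026,0.173,-0.035,0.6],[0.003,0.0026,0.173,-0.035,0.6],[0.003,0.0026,0.173,-0.035,0],[0.003,0.0026,0.173,-0.035,0],[0.003,0.0026,0.173,-0.035,0],[0.003,0.0026,0.173,-0.035,0],[0.003,0.0026,0.173,-0.035,0],[0.003,0.0026,0.173,-0.035,0]]]' --clamp_n 60

```text
t: 2.75
tcp_pos: [0.4551, -0.3868, 0.1619]
tool_rot: [0.695, 0.719, -0.0, 0.002]
force: [0.0, -0.1, 5.6]
finger_gap: 0.131
gripper_force: 59.6
```

Emit:
drive_effector --deltas '[[[0,0,-0.015,0,0],[0,0,-0.035,0,0],[0,0,-0.06,0,0],[0,0,-0.09,0,0],[0,0,-0.11,0,0],[0,0,-0.11,0,0],[0,0,-0.11,0,0],[0,0,-0.11,0,0]]]'

```text
t: 3.55
tcp_pos: [0.4536, -0.3849, 0.2683]
tool_rot: [0.695, 0.719, 0.0, -0.002]
force: [-0.4, 1.3, -3.5]
finger_gap: 0.135
gripper_force: 58.8
```

Run:
```python
from h import *
np.set_printoptions(suppress=True,precision=4)
print(manip.sense()["tcp_pos"])
for n in("scene","wrist","top"):
    d=snap(n)
    if n=="scene": save(d,"s2.png")
    P,uv=cloud(d,np.ones((400,640),bool)); near=(abs(P[:,0]-.453)<.03)&(abs(P[:,1]+.388)<.08)&(P[:,2]>.1)&(P[:,2]<.24)&col(d,"g")[uv[:,1],uv[:,0]]
    q=P[near]; print(n,len(q)); 
    if len(q)<20: continue
    A=np.c_[q[:,1:]-[-.387,.18],np.ones(len(q))]; c=np.linalg.lstsq(A,q[:,0],rcond=None)[0]; print(np.percentile(q,[1,50,99],axis=0),"x=a*y+b*z+c",c)
```

```text
[ 0.4536 -0.3849  0.2683]
scene 525
[[ 0.4488 -0.4409  0.1254]
 [ 0.452  -0.4013  0.1755]
 [ 0.4587 -0.3339  0.2265]] x=a*y+b*z+c [-0.0437  0.0064  0.452 ]
wrist 806
[[ 0.4492 -0.3667  0.1407]
 [ 0.4518 -0.3431  0.2222]
 [ 0.4545 -0.3298  0.2239]] x=a*y+b*z+c [-0.0346  0.0036  0.4532]
top 32
[[ 0.448  -0.3605  0.1435]
 [ 0.45   -0.3374  0.209 ]
 [ 0.4525 -0.3309  0.2249]] x=a*y+b*z+c [0.0237 0.0253 0.4486]
```

View pics/s2.png

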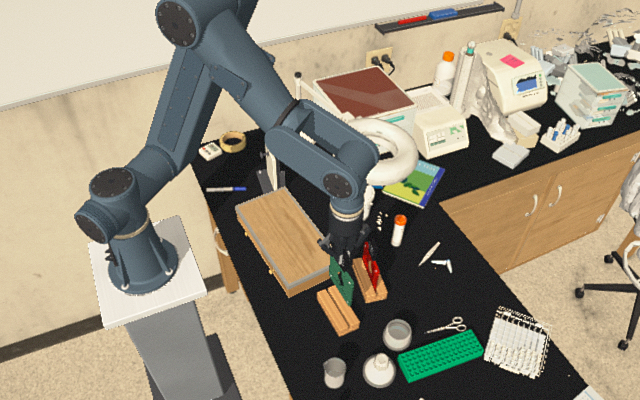

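The plate is held upright with yaw about 2.2°, and its underside is about 0.12. Red is undisturbed. Now I carry it to a point in front of the screw.

Emit:
drive_effector --deltas '[[[0.015,0,0,0,0],[0.04,-0.005,0,0,0],[0.08,-0.01,0,0,0],[0.12,-0.015,0,0,0],[0.16,-0.02,0,0.02,0],[0.2,-0.025,0,0.04,0],[0.24,-0.03,0,0.06,0],[0.28,-0.035,0,0.08,0],[0.32,-0.035,0,0.1,0],[0.36,-0.035,0,0.12,0],[0.4,-0.035,0,0.14,0],[0.44,-0.035,0,0.15,0],[0.48,-0.035,0,0.15,0],[0.51,-0.035,0,0.15,0],[0.535,-0.035,0,0.15,0],[0.55,-0.035,0,0.15,0],[0.5585,-0.0347,0,0.15,0],[0.5585,-0.0347,0,0.15,0],[0.5585,-0.0347,0,0.15,0],[0.5585,-0.0347,0,0.15,0]]]'

```text
t: 5.7
tcp_pos: [0.4001, 0.1703, 0.2703]
tool_rot: [0.747, 0.665, -0.0, 0.0]
force: [0.3, 0.5, -2.8]
finger_gap: 0.133
gripper_force: 58.7
```

Run:
```python
from h import *
np.set_printoptions(suppress=True,precision=4)
print(manip.sense()["tcp_pos"])
for n in("scene","wrist","top"):
    d=snap(n); save(d,n+"3.png")
    P,uv=cloud(d,np.ones((400,640),bool)); V=d["pixels"][uv[:,1],uv[:,0]].astype(int)
    g=(abs(P[:,0]-.40)<.03)&(abs(P[:,1]-.17)<.08)&(P[:,2]>.08)&(P[:,2]<.24)&col(d,"g")[uv[:,1],uv[:,0]]
    q=P[g]; print(n,len(q)); 
    if len(q)>20:
        A=np.c_[q[:,1:]-[.172,.18],np.ones(len(q))]; c=np.linalg.lstsq(A,q[:,0],rcond=None)[0]; print(np.percentile(q,[1,50,99],axis=0),"x=a*y+b*z+c",c)
    b=P[(abs(P[:,0]-.475)<.02)&(abs(P[:,1]-.165)<.07)&(P[:,2]>.146)&(P[:,2]<.165)&(V.min(1)>100)]
    if len(b)>9: print("board",len(b),cv2.minAreaRect(b[:,:2].astype(np.float32)),b[:,2].max())
    h=P[(abs(P[:,0]-.445)<.016)&(abs(P[:,1]-.165)<.03)&(P[:,2]>.12)&(P[:,2]<.16)]
    if len(h)>3: print("head",len(h),h.min(0),h.max(0),h.mean(0))
```

```text
[0.4001 0.1703 0.2703]
scene 152
[[0.3904 0.1137 0.1242]
 [0.3947 0.1402 0.1789]
 [0.4027 0.2064 0.2315]] x=a*y+b*z+c [ 0.0875 -0.0042  0.3974]
board 92 ((0.47569209337234497, 0.16105177998542786), (0.10457263886928558, 0.012440375983715057), 83.19556427001953) 0.16347443862130406
head 23 [0.4418 0.1578 0.1383] [0.4596 0.1769 0.1538] [0.4492 0.1654 0.146 ]
wrist 1050
[[0.3994 0.1882 0.1358]
 [0.4043 0.211  0.2241]
 [0.4085 0.225  0.2257]] x=a*y+b*z+c [0.1162 0.0015 0.3997]
board 2321 ((0.47585028409957886, 0.16509853303432465), (0.09876961261034012, 0.012751576490700245), 83.25385284423828) 0.15625359204455214
head 442 [0.4415 0.1585 0.1319] [0.461  0.179  0.1509] [0.4487 0.1695 0.1441]
top 34
[[0.3918 0.1151 0.1382]
 [0.3947 0.1319 0.2221]
 [0.4005 0.1564 0.2288]] x=a*y+b*z+c [ 0.1334 -0.0255  0.4015]
board 138 ((0.47520649433135986, 0.16321203112602234), (0.0988466888666153, 0.013026634231209755), 83.40946197509766) 0.16072510877366786
head 27 [0.4418 0.1591 0.138 ] [0.4599 0.1773 0.1516] [0.4494 0.1667 0.1443]
```

View pics/wrist3.png

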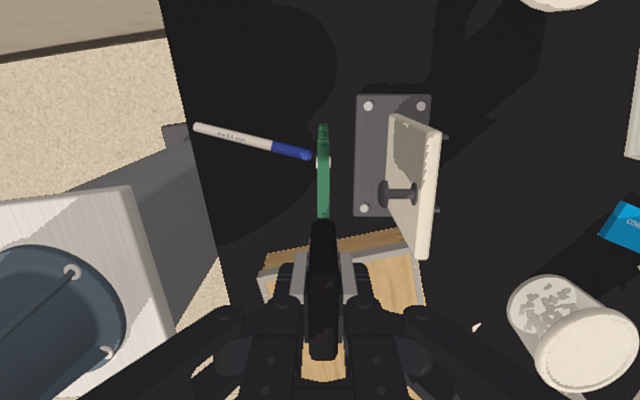

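View pics/scene3.png

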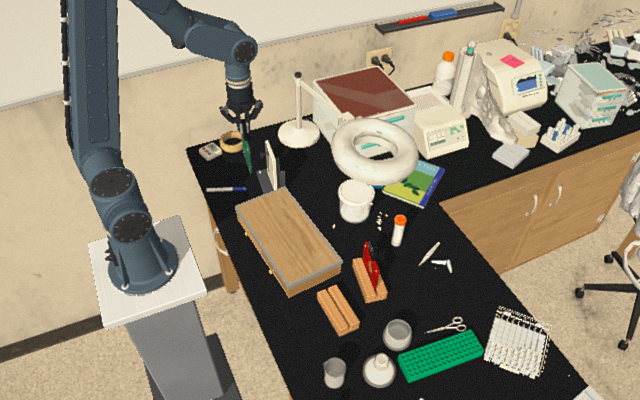

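The wrist view shows the plate edge-on at (323,170), parallel to the board. The screw head is at (383,193), and the shank runs to (412,193). Measurements: screw at (0.459, 0.1665, 0.14), board yaw -6.6°, plate yaw -6.6°. I lower the plate to hole height and pass it over the head.

Emit:
drive_effector --deltas '[[[0.004,0,0.014,0,0],[0.004,0,0.028,0,0],[0.004,0.005,0.028,0,0],[0.004,0.015,0.028,0,0],[0.004,0.025,0.028,0,0],[0.004,0.033,0.028,0,0],[0.004,0.036,0.028,0,0],[0.004,0.039,0.028,0,0],[0.004,0.042,0.028,0,0],[0.004,0.045,0.028,0,0]]]'

```text
t: 6.85
tcp_pos: [0.4453, 0.1698, 0.2423]
tool_rot: [0.747, 0.665, -0.0, -0.0]
force: [-0.3, -0.3, -2.3]
finger_gap: 0.13
gripper_force: 58.8
```

Emit:
drive_effector --deltas '[[[0,0.003,0,0,0],[0,0.006,0,0,0],[0,0.009,0,0,0],[0,0.012,0,0,0],[0,0.0135,0,0,0],[0,0.0135,0,0,0],[0,0.0135,0,0,0]]]'

```text
t: 7.55
tcp_pos: [0.4587, 0.1682, 0.2423]
tool_rot: [0.747, 0.665, -0.0, -0.0]
force: [-0.4, -0.6, -2.7]
finger_gap: 0.134
gripper_force: 58.8
```

Run:
```python
from h import *
np.set_printoptions(suppress=True,precision=4)
print(manip.sense()["tcp_pos"])
for n in("wrist","scene"):
    d=snap(n); save(d,n+"4.png")
    P,uv=cloud(d,np.ones((400,640),bool)); V=d["pixels"][uv[:,1],uv[:,0]].astype(int)
    g=(abs(P[:,0]-.46)<.03)&(abs(P[:,1]-.17)<.08)&(P[:,2]>.05)&(P[:,2]<.24)&col(d,"g")[uv[:,1],uv[:,0]]
    q=P[g]; print(n,len(q)); 
    A=np.c_[q[:,1:]-[.167,.18],np.ones(len(q))]; c=np.linalg.lstsq(A,q[:,0],rcond=None)[0]; print(np.percentile(q,[1,50,99],axis=0),"x=a*y+b*z+c",c)
```

```text
[0.4587 0.1682 0.2423]
wrist 944
[[0.4582 0.1862 0.1137]
 [0.4628 0.209  0.196 ]
 [0.4667 0.223  0.1977]] x=a*y+b*z+c [0.1152 0.0017 0.458 ]
scene 172
[[0.4492 0.111  0.0954]
 [0.4539 0.1477 0.1522]
 [0.4625 0.223  0.2089]] x=a*y+b*z+c [ 0.0998 -0.01    0.4557]
```

View pics/wrist4.png

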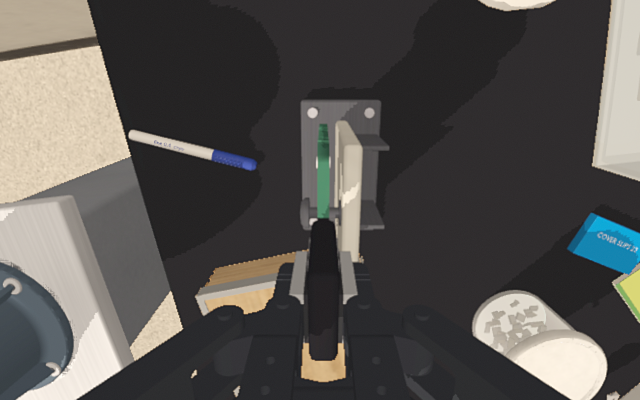

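The plate is between the head, at (306,213), and the board, with no contact force. Next I slide it down.

Emit:
drive_effector --deltas '[[[-0.001,0,0.004,0,0],[-0.001,0,0.01,0,0],[-0.001,0,0.016,0,0],[-0.001,0,0.021,0,0],[-0.001,0,0.025,0,0],[-0.001,0,0.028,0,0],[-0.001,0,0.031,0,0],[-0.001,0,0.034,0,0],[-0.001,0,0.034,0,0]]]'

```text
t: 8.55
tcp_pos: [0.4585, 0.1672, 0.208]
tool_rot: [0.747, 0.665, -0.0, -0.0]
force: [-1.0, 0.2, -3.5]
finger_gap: 0.131
gripper_force: 58.8
```

Emit:
drive_effector --deltas '[[[0,0,0.002,0,0],[0,0,0.004,0,0],[0,0,0.004,0,0]]]'

```text
t: 8.85
tcp_pos: [0.4586, 0.1672, 0.2041]
tool_rot: [0.747, 0.665, -0.0, -0.0]
force: [-0.4, 0.2, -3.6]
finger_gap: 0.131
gripper_force: 58.8
```

Emit:
drive_effector --deltas '[[[0,0,0.001,0,0],[0,0,0.002,0,0],[0,0,0.003,0,0],[0,0,0.003,0,0]]]'

```text
t: 9.25
tcp_pos: [0.4589, 0.1673, 0.2021]
tool_rot: [0.747, 0.665, 0.0, 0.0]
force: [-1.3, -0.4, 3.7]
finger_gap: 0.131
gripper_force: 60.1
```

Emit:
drive_effector --deltas '[[[0,0,0.001,0,0],[0,0,0.002,0,0],[0,0,0.002,0,0]]]'

```text
t: 9.55
tcp_pos: [0.459, 0.1673, 0.2018]
tool_rot: [0.746, 0.665, 0.001, 0.001]
force: [-4.0, -0.5, 18.2]
finger_gap: 0.134
gripper_force: 62.1
```

The plate is seated on the screw, with 18 N of upward force. I back off slightly, check, and release.

Emit:
drive_effector --deltas '[[[0,0,-0.002,0,0],[0,0,-0.002,0,0],[0,0,-0.002,0,0.25],[0,0,-0.002,0,0.4],[0,0,-0.002,0,0.5],[0,0,-0.002,0,0.6],[0,0,-0.002,0,0.6],[0,0,-0.002,0,0.6],[0,0,-0.02,0,0.6],[0,0,-0.05,0,0.6],[0,0,-0.09,0,0.6],[0,0,-0.13,0,0.6],[0,0,-0.13,0,0.6],[0,0,-0.13,0,0.6]]]'

```text
t: 10.95
tcp_pos: [0.4589, 0.1672, 0.3301]
tool_rot: [0.747, 0.665, 0.001, 0.001]
force: [-0.4, -0.1, -0.9]
finger_gap: 0.603
gripper_force: 0.0
```

Run:
```python
from h import *
np.set_printoptions(suppress=True,precision=4)
for n in("wrist","scene","wrist"):
    d=snap(n); save(d,n+"5.png")
    P,uv=cloud(d,np.ones((400,640),bool))
    near=(abs(P[:,0]-.46)<.03)&(abs(P[:,1]-.167)<.08)
    q=P[near&(P[:,2]>.04)&(P[:,2]<.2)&col(d,"g")[uv[:,1],uv[:,0]]]
    A=np.c_[q[:,1:]-[.167,.14],np.ones(len(q))]; c=np.linalg.lstsq(A,q[:,0],rcond=None)[0]; print(n,len(q),np.percentile(q,[1,50,99],axis=0),c)
    t=P[near&(P[:,2]>.175)&(P[:,2]<.24)]; print("tab",len(t),t.min(0),t.max(0),cv2.minAreaRect(t[:,:2].astype(np.float32)))
```

```text
wrist 319 [[0.4507 0.1169 0.0872]
 [0.4622 0.2001 0.1545]
 [0.4666 0.2214 0.1599]] [ 0.1147 -0.0034  0.4585]
tab 1019 [0.4504 0.153  0.1764] [0.467  0.1919 0.2184] ((0.4588393568992615, 0.172328919172287), (0.03884880244731903, 0.013124080374836922), 83.4333724975586)
scene 160 [[0.4493 0.1077 0.0625]
 [0.4547 0.1436 0.1097]
 [0.463  0.2106 0.1621]] [0.1086 0.0023 0.4572]
tab 89 [0.4501 0.1434 0.1764] [0.4657 0.1894 0.2224] ((0.45761623978614807, 0.16630779206752777), (0.04579715058207512, 0.012820410542190075), 84.86051177978516)
wrist 300 [[0.4514 0.1171 0.0948]
 [0.4625 0.2011 0.1544]
 [0.4664 0.2215 0.1629]] [0.1159 0.0025 0.4586]
tab 1030 [0.4512 0.1523 0.1753] [0.4669 0.1921 0.2184] ((0.45867297053337097, 0.1721947193145752), (0.039805054664611816, 0.013020121492445469), 83.37708282470703)
```

View pics/wrist5.png

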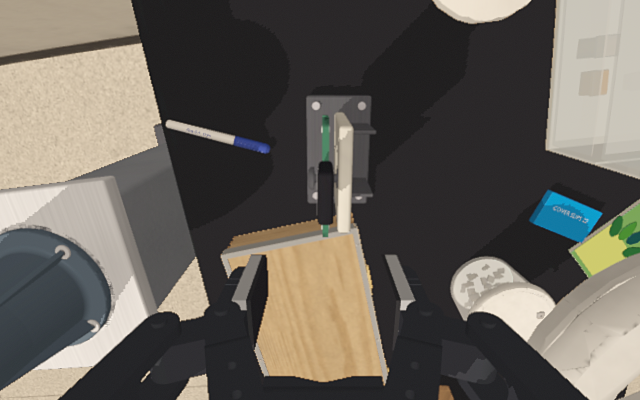

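The plate hangs straight and parallel at (326,190), clear of the gripper. I'll let it settle, confirm it's at rest, and hand in.

Emit:
drive_effector --deltas '[[[0,0,-0.02,0,0.6],[0,0,-0.02,0,0.6],[0,0,-0.02,0,0.6],[0,0,-0.02,0,0.6],[0,0,-0.02,0,0.6],[0,0,-0.02,0,0.6],[0,0,-0.02,0,0.6],[0,0,-0.02,0,0.6],[0,0,-0.02,0,0.6],[0,0,-0.02,0,0.6]]]'

```text
t: 12.1
tcp_pos: [0.4587, 0.1672, 0.3493]
tool_rot: [0.747, 0.665, 0.0, 0.0]
force: [-0.5, 0.2, 0.6]
finger_gap: 0.602
gripper_force: 0.0
```

Run:
```python
from h import *
np.set_printoptions(suppress=True,precision=4)
d=snap("wrist"); P,uv=cloud(d,np.ones((400,640),bool)); near=(abs(P[:,0]-.46)<.03)&(abs(P[:,1]-.167)<.08)
q=P[near&(P[:,2]>.14)&(P[:,2]<.17)&col(d,"g")[uv[:,1],uv[:,0]]]; print(np.percentile(q,[1,50,99],axis=0), "roll slope",np.polyfit(q[:,1],q[:,2],1)[0])
t=P[near&(P[:,2]>.175)&(P[:,2]<.24)]; print(t.min(0),t.max(0))
print(manip.sign_off())
```

```text
[[0.451  0.1176 0.1461]
 [0.4623 0.1994 0.1544]
 [0.4661 0.2216 0.1667]] roll slope -0.06723757306244556
[0.4503 0.1518 0.1756] [0.467  0.192  0.2187]
the job is handed in; nothing more can be done
None
```

The green plate hangs at rest on the screw, parallel to the board and tilted about 4° sideways (limit 10°); the red plate was left untouched in its block, and the job was handed in at about 12 s (no verdict was returned).

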